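Feel which stone is still rough

ROBOT

A 6-joint arm with a two-finger parallel gripper is mounted at the origin on the work surface. World frame = base frame: x ahead of the robot, y to its left, z up, the work surface at z = 0. Lengths are in m, angles in rad, forces in N, time in s.
With the tool pointing down it reaches from about 0.375 to 0.9 m from the base axis. Payload 3.1 kg.
Tool frame: the origin (TCP) lies midway between the tips of the shut fingers; the grasp point (between the pads) lies robot.grip_depth behind it (robot.grip_depth is the distance from the TCP to the grasp point, in m); z points along the fingers, y is the line along which they close (so a half turn about z gives the same grasp; the last joint's range is limited). The gripper opens to 87 mm and grips with 3 to 60 N. Pads are 19 mm wide; open, the fingers measure 117 mm over their backs; the gripper's body (75 mm by 190 mm) begins 51 mm behind the grasp point.
Start: joints at [-1.474, 0.527, 1.433, -0, 1.181, -0.178], TCP at [0.17, -0.601, 0.223] pointing down, gripper open.
Joint ranges: [-3.08, 3.08], [-0.75, 2.2], [0.22, 2.44], [-1.43, 4.57], [0, 2.65], [-2.85, 2.85]. Speed limits (rad/s): [2.79, 2.79, 3.14, 3.14, 3.14, 3.14].

INTERFACE

Orientations are given as a unit quaternion [x, y, z, w].
In Python, from rig import robot, viewer gives the robot as it stands (robot), with the cameras (viewer).
- The arm moves only by the tool nudge_tcp, called by a JSON object that holds its "api" and its "payload", one argument or row to a line. Schema: {"type":"object","properties":{"ticks":{"type":"array","items":{"type":"object","properties":{"trans":{"type":"array","items":{"type":"number"},"minItems":3,"maxItems":3},"twist":{"type":"number"}},"additionalProperties":false},"minItems":1,"maxItems":20},"jaw":{"type":"number"},"force":{"type":"number"},"only":{"type":"string"},"quiet":{"type":"boolean"},"lines":{"type":"string"}},"required":["ticks"],"additionalProperties":false}. ticks is a list of rows, 1 to 20 of them, each an object with the fields trans (a list: dx, dy, dz in m), twist (a turn about the tool's z in rad); a field left out counts as zero; each row shifts and turns the commanded pose from where the row before left it, along the tool's axes as they then stand; what a row does not reach is not made up. A row lasts 1/12 s, in which the tool goes at most 0.0417 m and 0.125 rad, less where a joint would pass 70% of its speed; a pose out of reach is approached as far as the arm can. jaw is the finger opening in m, set as the call begins (left out keeps the last). The fingers move at their own pace and stop on an object; force is the grip in N (left out, the last holds). Time passes only in rows, so rows that do not move let the fingers close. The tool returns the time, the measured TCP pose, the force, the opening and the grip force at its end. only (a regular expression) keeps the lines of the reply that match it, lines (a string "A,B") keeps lines A to B, and quiet returns only ok. Input that does not fit is refused with a message, and nothing moves.
- robot.get_obs(): the state, without advancing time (a new reading comes with each control period).
- viewer.camera(name): name is "scene" or "top" or "wrist"; returns a dict with "img" (420x560x3 uint8, red, green, blue), "fx", "fy", "cx", "cy" (pixels), "k1" (the pictures are not rectified: a ray, as slopes to the right and down, at radius r is drawn at 1 + k1 r^2 times it, then the intrinsics apply), "xyz" and "attitude" of the camera in the world. Camera axes: x right, y down, z forward; pixel columns grow to the right and rows downward; lengths in m; the calibration is good to about 2 mm. A picture is of the moment at which its call begins. There is no depth.
- robot.hand_in(): hands the job in; it is judged then, once.
The state is a dict: "time": time; "q": joint angles; "joint_velocities": joint speeds; "joint_torque": joint torques, N m; "position": TCP position; "tool_rot": TCP orientation; "ft_force": force on the tool from outside, world axes, zero at the start; "moment": the same for the moment, N m; "grip_width": finger opening in m; "grip_force": force on a finger pad.
Only numpy, scipy, OpenCV 4.12 (cv2) and the standard library are available. Lean on these libraries where they do the work, as an engineer would, in place of code of your own. Each camera call takes 0.05 s, during which the arm holds its last target. There are 200 camera calls.

TASK

Two identical-looking lapping holders stand on the near half of the steel plate; one holds a stone whose underside is still rough, the other a polished one. Without lifting them off the plate, draw both across it until each stands clearly past the black line on the far half, feeling the drag. Then set the holder with the rough stone, flat and centred, on the sloped inspection rest (a polished one would slide off) and stand the polished one upright near the middle of the wooden tray, leaving the brass weight, the white pot and the wire ring where they are.

Things in the scene. Friction and masses are not known exactly. Their poses are not given: they have to be found in the camera images.
- holder_1: Lapping holder: wooden sleeve 96 long (x) x 66 wide (y) x 36 mm high, 0.09 kg, and a steel plunger (0.69 to 0.89 kg, head 60 mm across, 10 mm thick) free to slide 6 mm in its bore (1.3 mm side play). Standing on the plate, the head's top is 52 mm up. Grip the sleeve across its width. Origin: centre of the sleeve's underside, z up. Which holder has the rough stone is random; they look alike.
- holder_2: As holder_1 in looks, size and axes. With the sleeve raised 2 to 4 mm only the plunger's stone foot (47 mm) rides on the plate, so the tool feels its drag alone: about 5 to 10 N if rough, about 1 N if polished. Raised over 6 mm, the head hangs on the sleeve, the foot 6 mm out below it; set down, the foot goes back in.
- plate: Flat steel plate 300 (x) x 330 (y) x 15 mm thick, fixed. Origin: centre of its underside, so its top is 15 mm up. A black line along its y axis at x = 0 divides it; the far half is +x. The holders start side by side on the near half, centres 75 to 95 mm before the line and 170 to 200 mm apart.
- rest_board: Sloping aluminium face of the inspection rest, 170 (x) x 140 (y) mm, 10 mm thick, fixed, no rim, tilted 22 degrees. Origin: centre of the upper face, 70 mm above the table; z is the face's normal (leaning back towards the robot), x points up the slope (away from the robot), y along the level. Left or right of the plate. A rough holder stays where set; a polished one slides off.
- tray: Open wooden tray with grey lining, outside 210 (x) x 190 (y) x 30 mm high, walls and floor 8 mm, fixed, on the other side of the plate from the rest. Origin: centre of its underside; inner floor 8 mm up.
- weight: Small brass weight with a knob, 24 mm across, 36 mm high, standing on the plate between the two lanes. Not to be disturbed. Origin: centre of its underside.
- coil: Ring of wire, 120 mm across, 12 mm high, lying beyond the plate. Not to be disturbed. Origin: centre of its underside.
- pot: White lidded pot, 60 mm across, 42 mm high, beyond the plate. Not to be disturbed. Origin: centre of its underside.

How it is judged:
By the outcome, as a careful person would: the job done as asked, in the order asked, and still so for the second after the job is handed in, with the robot touching nothing.
It also fails if it takes over 72 s, if anything falls off the work surface, if the arm or the gripper's body presses on something with over 40 N, if the wrist force passes 120 N, or if a joint passes its speed limit or range.

## Working session

There is one attempt and no reset: what is moved stays moved. The work goes in short steps, Python scripts to look and compute and a tool call to move; the robot and the scene stay as the last step left them, time stands still between calls to the robot, and variables do not carry over. Pictures are saved under pics/ and viewed, at most 10 in all, crops included, and the job is handed in when it is done.

```bash
ls; mkdir -p pics; python3 - <<'E'
from rig import robot, viewer
import cv2,numpy as np
o=robot.get_obs();print(o,robot.grip_depth)
ims=[]
for n in("top","scene"):
    c=viewer.camera(n);print(n,{k:c[k] for k in c if k!="img"})
    cv2.imwrite(f"pics/{n}0.png",c["img"][:,:,::-1])
E
```

```text
pics
rig.py
{'time': 0.0, 'q': array([-1.47348491e+00,  5.28464770e-01,  1.43390124e+00,  1.33146116e-05,
        1.18139205e+00, -1.78498686e-01]), 'joint_velocities': array([-0.0007678 ,  0.00060135, -0.00019446, -0.00018189, -0.00059005,
       -0.00211432]), 'joint_torque': array([-2.45058854e-04, -4.40041816e+01, -1.76590562e+01,  6.31620898e-02,
        5.82358148e-02, -1.62727706e-04]), 'position': array([ 0.17016469, -0.60062926,  0.22157283]), 'tool_rot': array([ 9.90505927e-01,  1.37465766e-01,  5.00899848e-05, -1.08156380e-03]), 'ft_force': array([-0.55217061,  0.30381192, -0.32054354]), 'moment': array([-0.03255148,  0.00303616, -0.00181765]), 'grip_force': 0.0, 'grip_width': 0.08696115703802319} 0.0187
top {'fx': 390.0967643174379, 'fy': 390.0967643174379, 'cx': 275.85782417487434, 'cy': 206.38791997888615, 'k1': -0.032529554801148636, 'xyz': array([0.40419831, 0.00963411, 0.95995043]), 'attitude': array([-0.67284158,  0.73048847, -0.08660921,  0.07854706])}
scene {'fx': 504.4421367880702, 'fy': 504.4421367880702, 'cx': 282.0203322022907, 'cy': 212.91210874552166, 'k1': -0.05317908082613642, 'xyz': array([1.48040187, 0.08989023, 0.73498475]), 'attitude': array([ 0.60729459,  0.65532703, -0.33174489, -0.30279545])}
```

View pics/top0.png

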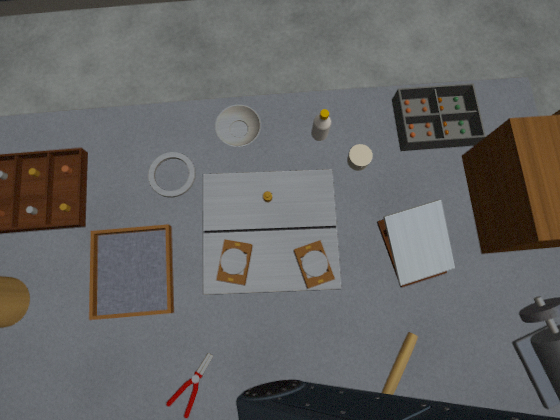

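View pics/scene0.png

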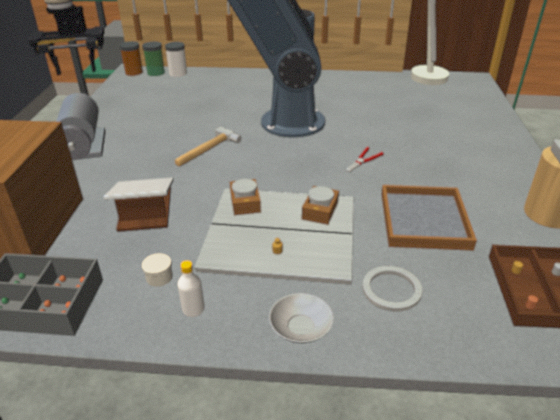

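The top view shows the holders at about (235,262) and (314,264), the weight at (267,196), and the line from (203,231) to (336,227). The tray is at about (131,271) and the rest at about (420,242). The scene view agrees: the rest is to the robot's right and the tray to its left.

```bash
cat > h.py <<'E'
from rig import robot, viewer
import cv2,numpy as np
from scipy.spatial.transform import Rotation as R
def cast(c,px,z):
    px=np.atleast_2d(np.asarray(px,float)); K=np.array([[c["fx"],0,c["cx"]],[0,c["fy"],c["cy"]],[0,0,1]])
    u=cv2.undistortPoints(px[:,None,:],K,np.array([c["k1"],0,0,0.]))[:,0]
    d=R.from_quat(c["attitude"]).apply(np.c_[u,np.ones(len(u))])
    z=np.broadcast_to(z,len(d)); return c["xyz"]+d*((z-c["xyz"][2])/d[:,2])[:,None]
def tool(): # tool rotation
    o=robot.get_obs(); return o,R.from_quat(o["tool_rot"])
E
python3 - <<'E'
from h import *
c=viewer.camera("top");im=c["img"];hsv=cv2.cvtColor(im,cv2.COLOR_RGB2HSV)
wood=cv2.inRange(hsv,(5,110,60),(22,255,255))
def cnts(m,amin):
    return [k for k in cv2.findContours(m,cv2.RETR_EXTERNAL,cv2.CHAIN_APPROX_NONE)[0] if cv2.contourArea(k)>amin]
for k in cnts(cv2.morphologyEx(wood,cv2.MORPH_CLOSE,np.ones((5,5))),60):
    x,y,w,h=cv2.boundingRect(k)
    if y+h>330 or x>470: continue
    hgt=.051 if w<60 and h<60 else .03
    p=cast(c,k[:,0],hgt)[:,:2].astype(np.float32)
    print("wood",(x,y,w,h),cv2.minAreaRect(p))
# bright plate / rest
sat=cv2.inRange(hsv,(0,0,135),(180,40,255))
for k in cnts(cv2.morphologyEx(sat,cv2.MORPH_OPEN,np.ones((3,3))),300):
    x,y,w,h=cv2.boundingRect(k)
    if y<100: continue
    q=cv2.boxPoints(cv2.minAreaRect(k)); ap=cv2.approxPolyDP(k,4,True)[:,0]
    print("bright",(x,y,w,h),ap.tolist(), cv2.contourArea(k))
m=np.hstack([im[110:330,80:470]]);cv2.imwrite("pics/crop1.png",cv2.resize(m,None,fx=2,fy=2,interpolation=cv2.INTER_CUBIC)[:,:,::-1])
print("weight",cast(c,[267,196],.035),"pot",cast(c,[361,156],.042),"coil",cast(c,[171,174],.006))
print("head",cast(c,[[233,262],[314.5,263.5]],.067))
E
```

```text
wood (0, 277, 30, 50) ((0.45027756690979004, 0.6077108979225159), (0.11290732026100159, 0.06810452044010162), 4.068011283874512)
wood (294, 241, 40, 47) ((0.47742825746536255, -0.08530919253826141), (0.09390903264284134, 0.06558212637901306), 14.406244277954102)
wood (217, 240, 35, 45) ((0.4972863793373108, 0.09681622684001923), (0.06632021069526672, 0.09463359415531158), 75.69239807128906)
wood (89, 225, 85, 95) ((0.49776169657707214, 0.34561148285865784), (0.20873361825942993, 0.19623005390167236), 0.31359174847602844)
wood (378, 220, 16, 44) ((0.5151307582855225, -0.26457488536834717), (0.10412345826625824, 0.013860621489584446), 10.320484161376953)
wood (0, 148, 87, 82) ((0.7208946943283081, 0.5724486112594604), (0.20016878843307495, 0.2267841100692749), 0.11469092220067978)
bright (303, 251, 24, 25) [[312, 251], [303, 264], [317, 275], [325, 270], [326, 259]] 435.0
bright (204, 229, 137, 64) [[336, 229], [204, 234], [204, 292], [304, 288], [289, 252], [301, 244], [298, 237], [318, 235], [334, 246], [327, 247], [336, 277], [320, 287], [340, 287]] 6198.0
bright (385, 200, 70, 85) 
[... 159 characters left out ...]
9, 226], [270, 219], [277, 220], [285, 210], [302, 210], [297, 219], [305, 217], [304, 225], [313, 225], [314, 220], [335, 224]] 6624.5
bright (151, 152, 43, 43) [[180, 153], [163, 154], [151, 165], [176, 156], [190, 169], [185, 185], [165, 194], [183, 191], [192, 180], [191, 162]] 312.0
bright (350, 144, 23, 22) [[356, 144], [350, 158], [365, 165], [371, 150]] 371.5
bright (216, 113, 31, 30) [[219, 115], [219, 137], [224, 142], [243, 140], [245, 124], [228, 127], [240, 116]] 641.0
weight [[0.65204727 0.00932524 0.035     ]] pot [[ 0.73427436 -0.23306417  0.042     ]] coil [[0.73840551 0.25079566 0.006     ]]
head [[ 0.49473988  0.09851076  0.067     ]
 [ 0.47613059 -0.08617743  0.067     ]]
```

View pics/crop1.png

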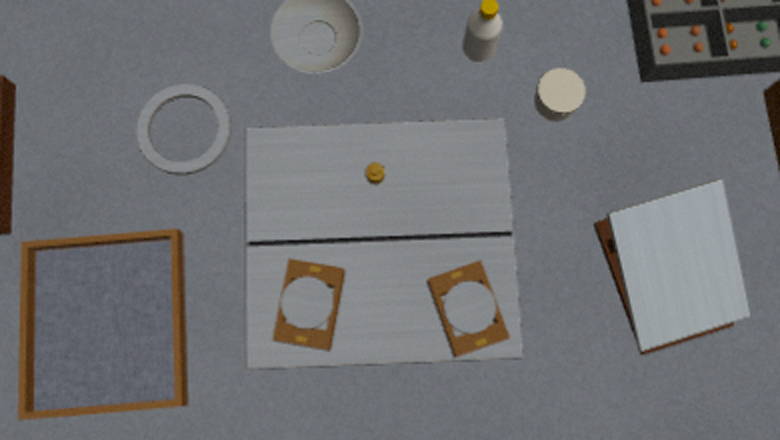

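The enlarged crop gives clean corners. In full-image pixels, the rest face is (384.5,217), (441.5,200.5), (454.5,268.5), (400.5,286). The line ends are (203.5,231) and (336,227).

```bash
python3 - <<'E'
from h import *
c=viewer.camera("top")
f=lambda n,p,z:print(n,cast(c,p,z)[:,:2].round(4).tolist())
f("line",[[203.5,231],[336,227]],.015)
f("plate corners",[[203,173.5],[331.5,169.5],[340.5,287.5],[203.5,293.5]],.015)
r=cast(c,[[384.5,217],[441.5,200.5],[454.5,268.5],[400.5,286]],[.1018,.1018,.0382,.0382])
print("rest",r.round(4).tolist(),r.mean(0)); 
for a,b in((0,3),(1,2)):
    d=r[a]-r[b];print(np.degrees(np.arctan2(d[1],d[0])))
for a,b in((0,1),(3,2)):
    d=r[a]-r[b];print("lvl",np.degrees(np.arctan2(d[1],d[0]))-90, np.hypot(*d[:2]))
f("box base",[[463,155],[483,253]],0.)
E
```

```text
line [[0.5815, 0.1716], [0.5648, -0.1539]]
plate corners [[0.7298, 0.1671], [0.7137, -0.16], [0.4187, -0.1475], [0.4314, 0.1777]]
rest [[0.5637, -0.2508, 0.1018], [0.5911, -0.3872, 0.1018], [0.4387, -0.4179, 0.0382], [0.4097, -0.2837, 0.0382]] [ 0.50082136 -0.33487081  0.07      ]
12.052735737070327
11.401552120235245
lvl 11.344709701644305 0.13909322605671742
lvl 12.1846800361442 0.13731639854925817
box base [[0.731, -0.5142], [0.4716, -0.5143]]
```

```bash
cat >> h.py <<'E'
def go(x,y,z,yaw):
    o,T=tool(); m=T.as_matrix(); d=T.inv().apply(np.array([x,y,z])-o["position"])
    psi=np.arctan2(m[1,0],m[0,0]); print("t",round(o["time"],2),"delta tool",d.round(4),"turn",round((psi-yaw+np.pi)%(2*np.pi)-np.pi,4),"psi",round(psi,4),"pos",o["position"].round(4),"F",o["ft_force"].round(2),"M",o["moment"].round(3))
E
```

{"api": "nudge_tcp", "payload": {
  "ticks": [
    {"trans":[0.0272,-0.0257,0]},
    {"trans":[0.0272,-0.0257,0]},
    {"trans":[0.0272,-0.0257,0]},
    {"trans":[0.0272,-0.0257,0]},
    {"trans":[0.0272,-0.0257,0]},
    {"trans":[0.0272,-0.0257,0]},
    {"trans":[0.0272,-0.0257,0]},
    {"trans":[0.0272,-0.0257,0]},
    {"trans":[0.0272,-0.0257,0]},
    {"trans":[0.0272,-0.0257,0]},
    {"trans":[0.0272,-0.0257,0]},
    {"trans":[0.0272,-0.0257,0]},
    {"trans":[0.0272,-0.0257,0]},
    {"trans":[0.0272,-0.0257,0]},
    {"trans":[0.0272,-0.0257,0],"twist":0.025},
    {"trans":[0.0272,-0.0257,0]},
    {},
    {}
  ],
  "jaw": 0.087
}}

```text
time: 1.7
position: [0.4783, -0.086, 0.2225]
tool_rot: [0.992, 0.127, -0.0, 0.0]
ft_force: [0.1, -1.1, 0.5]
grip_width: 0.0873
grip_force: 0.0
```

```bash
python3 -c "
from h import *
go(.477,-.0856,.0265,.251)
c=viewer.camera('wrist');cv2.imwrite('pics/w1.png',c['img'][:,:,::-1]);print({k:c[k] for k in c if k!='img'})"
```

```text
t 1.7 delta tool [-0.0011 -0.0007  0.196 ] turn 0.0045 psi 0.2555 pos [ 0.4783 -0.086   0.2225] F [ 0.09 -1.06  0.48] M [-0.016  0.059  0.019]
{'fx': 330.0639301409136, 'fy': 330.0639301409136, 'cx': 281.1917969383009, 'cy': 205.75089859217394, 'k1': -0.0058229159585895885, 'xyz': array([ 0.55537516, -0.0659635 ,  0.38438206]), 'attitude': array([ 0.78281045, -0.60492183, -0.08893267,  0.11562167])}
```

View pics/w1.png

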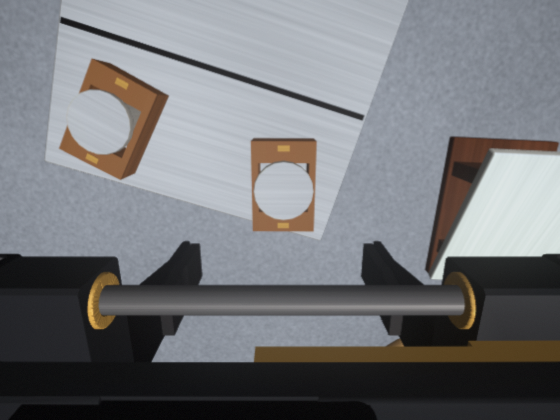

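The wrist view shows the near holder square to the gripper. Its top centre is at about (283,187) with labels at (283,148) and (283,226). The other holder's labels are at (122,83) and (92,158).

```bash
python3 -c "
from h import *
c=viewer.camera('wrist')
p=cast(c,[[283.3,148.5],[283.3,226],[122,83.5],[92,158]],.051)
for i in(0,2): d=p[i]-p[i+1];print(((p[i]+p[i+1])/2).round(4),np.hypot(*d[:2]),np.arctan2(d[1],d[0]))
print(cast(c,[[61,20],[363,117]],.015))
"
```

```text
[ 0.4761 -0.0901  0.051 ] 0.08268436216863213 0.2545729729694348
[0.4979 0.0948 0.051 ] 0.0814789991901661 -0.26375791546810406
[[ 0.58014181  0.16693034  0.015     ]
 [ 0.56619817 -0.15604263  0.015     ]]
```

{"api": "nudge_tcp", "payload": {
  "ticks": [
    {"trans":[-0.0022,0.0015,0.03]},
    {"trans":[0,0,0.035]},
    {"trans":[0,0,0.035]},
    {"trans":[0,0,0.035]},
    {"trans":[0,0,0.03]},
    {"trans":[0,0,0.02]},
    {"trans":[0,0,0.015]},
    {},
    {}
  ]
}}

```text
time: 2.55
position: [0.4751, -0.091, 0.0221]
tool_rot: [0.992, 0.124, -0.001, -0.0]
ft_force: [-0.5, -0.6, -0.2]
grip_width: 0.0871
grip_force: 0.0
```

```bash
python3 -c "
from h import *
go(.4765,-.088,.0223,.253)"
```

```text
t 2.55 delta tool [ 0.002  -0.0025 -0.0002] turn -0.0048 psi 0.2482 pos [ 0.4751 -0.091   0.0221] F [-0.54 -0.55 -0.17] M [0.003 0.024 0.033]
```

{"api": "nudge_tcp", "payload": {
  "ticks": [
    {"trans":[0.002,-0.002,0]},
    {},
    {},
    {},
    {},
    {}
  ],
  "jaw": 0.055,
  "force": 30
}}

```text
time: 3.05
position: [0.4781, -0.0874, 0.0235]
tool_rot: [0.992, 0.125, 0.001, 0.001]
ft_force: [-0.1, -0.4, 6.5]
grip_width: 0.0656
grip_force: 30.0
```

{"api": "nudge_tcp", "payload": {
  "ticks": [
    {"trans":[0,0,-0.0015]},
    {"trans":[0,0,-0.0015]},
    {},
    {}
  ]
}}

```text
time: 3.38
position: [0.4774, -0.0871, 0.0255]
tool_rot: [0.992, 0.125, -0.0, -0.0]
ft_force: [-0.0, 0.3, -1.3]
grip_width: 0.0661
grip_force: 30.0
```

```bash
python3 -c "
from h import *
go(.4765,-.088,.0223,.253)"
```

```text
t 3.38 delta tool [-0.0011  0.0006  0.0032] turn -0.0021 psi 0.2509 pos [ 0.4774 -0.0871  0.0255] F [-0.02  0.34 -1.26] M [-0.004 -0.033 -0.047]
```

{"api": "nudge_tcp", "payload": {
  "ticks": [
    {"trans":[0.005,0.0016,-0.0007]},
    {"trans":[0.01,0.0031,0]},
    {"trans":[0.01,0.0031,0]},
    {"trans":[0.01,0.0031,0]},
    {"trans":[0.01,0.0031,0]},
    {"trans":[0.01,0.0031,0]}
  ],
  "only": "pos|force"
}}

```text
position: [0.5352, -0.0899, 0.026]
ft_force: [0.1, -0.1, -0.7]
grip_force: 30.0
```

{"api": "nudge_tcp", "payload": {
  "ticks": [
    {"trans":[0.01,0.0031,0]},
    {"trans":[0.01,0.0031,0]},
    {"trans":[0.01,0.0031,0]},
    {"trans":[0.01,0.0031,0]}
  ],
  "only": "pos|force"
}}

```text
position: [0.5769, -0.092, 0.0259]
ft_force: [-0.9, -1.0, -0.9]
grip_force: 30.0
```

{"api": "nudge_tcp", "payload": {
  "ticks": [
    {"trans":[0.01,0.0031,0]},
    {"trans":[0.01,0.0031,0]},
    {"trans":[0.01,0.0031,0]},
    {"trans":[0.01,0.0031,0]}
  ],
  "only": "pos|force"
}}

```text
position: [0.6186, -0.094, 0.0258]
ft_force: [-0.2, 0.2, -0.9]
grip_force: 30.0
```

{"api": "nudge_tcp", "payload": {
  "ticks": [
    {"trans":[0.01,0.0031,0]},
    {"trans":[0.01,0.0031,0]},
    {"trans":[0.01,0.0031,0]}
  ],
  "only": "pos|force"
}}

```text
position: [0.6499, -0.0955, 0.0257]
ft_force: [-0.7, -0.8, -0.1]
grip_force: 30.0
```

{"api": "nudge_tcp", "payload": {
  "ticks": [
    {"trans":[0,0,0.002]},
    {"trans":[0,0,0.002]},
    {}
  ],
  "only": "pos|force"
}}

```text
position: [0.652, -0.0963, 0.0235]
ft_force: [2.4, 0.2, 4.3]
grip_force: 30.0
```

{"api": "nudge_tcp", "payload": {
  "ticks": [
    {},
    {},
    {},
    {},
    {},
    {"trans":[0,0,-0.01]},
    {"trans":[0,0,-0.03]},
    {"trans":[0,0,-0.03]},
    {"trans":[0,0,-0.01]},
    {}
  ],
  "jaw": 0.087
}}

```text
time: 5.88
position: [0.6526, -0.0967, 0.1063]
tool_rot: [0.992, 0.125, 0.004, 0.002]
ft_force: [-0.7, -0.2, 0.5]
grip_width: 0.0871
grip_force: 0.0
```

```bash
python3 -c "
from h import *
go(.497,.0962,.1,-.258)"
```

```text
t 5.88 delta tool [-0.1029 -0.2255  0.0047] turn 0.5089 psi 0.2509 pos [ 0.6526 -0.0967  0.1063] F [-0.73 -0.2   0.48] M [-0.056  0.    -0.022]
```

{"api": "nudge_tcp", "payload": {
  "ticks": [
    {"trans":[-0.0147,-0.0322,0]},
    {"trans":[-0.0147,-0.0322,0]},
    {"trans":[-0.0147,-0.0322,0]},
    {"trans":[-0.0147,-0.0322,0]},
    {"trans":[-0.0147,-0.0322,0]},
    {"trans":[-0.0147,-0.0322,0]},
    {"trans":[-0.0147,-0.0322,0]},
    {"twist":0.1018},
    {"twist":0.1018},
    {"twist":0.1018},
    {"twist":0.1018},
    {"twist":0.1018},
    {},
    {}
  ],
  "only": "pos|force"
}}

```text
position: [0.4935, 0.0969, 0.1014]
ft_force: [0.1, -0.4, 0.5]
grip_force: 0.0
```

```bash
python3 -c "
from h import *
go(.497,.0962,.0223,-.258)
c=viewer.camera('top');cv2.imwrite('pics/t2.png',c['img'][110:330,80:470,::-1])"
```

```text
t 7.05 delta tool [ 0.0037 -0.0002  0.0791] turn 0.0024 psi -0.2556 pos [0.4935 0.0969 0.1014] F [ 0.09 -0.37  0.53] M [ 0.06   0.054 -0.033]
```

View pics/t2.png

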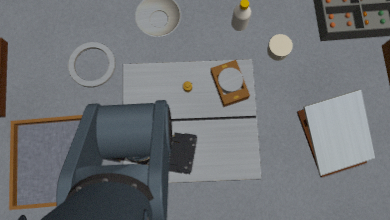

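The right holder (crop 231,82) now stands wholly beyond the line, and the weight (187,87) hasn't moved. Next is the left holder.

{"api": "nudge_tcp", "payload": {
  "ticks": [
    {"trans":[0.0035,0,0.02]},
    {"trans":[0,0,0.03]},
    {"trans":[0,0,0.02]},
    {"trans":[0,0,0.008]},
    {},
    {}
  ],
  "only": "pos|ft"
}}

```text
position: [0.4977, 0.096, 0.0241]
ft_force: [-0.1, 0.4, -0.2]
```

{"api": "nudge_tcp", "payload": {
  "ticks": [
    {},
    {},
    {},
    {},
    {}
  ],
  "jaw": 0.055,
  "force": 30
}}

```text
time: 8.02
position: [0.4983, 0.0961, 0.0251]
tool_rot: [0.992, -0.129, 0.001, -0.0]
ft_force: [0.1, -0.0, 3.4]
grip_width: 0.0657
grip_force: 30.0
```

{"api": "nudge_tcp", "payload": {
  "ticks": [
    {"trans":[0,0,-0.002]},
    {"trans":[0,0,-0.0015]},
    {},
    {}
  ],
  "only": "pos|ft"
}}

```text
position: [0.4977, 0.096, 0.0278]
ft_force: [1.1, -0.5, -1.5]
```

```bash
python3 -c "
from h import *
go(.497,.0962,.0223,-.258)"
```

```text
t 8.35 delta tool [-0.0008  0.      0.0055] turn -0.0003 psi -0.2583 pos [0.4977 0.096  0.0278] F [ 1.15 -0.49 -1.52] M [ 0.06   0.016 -0.032]
```

{"api": "nudge_tcp", "payload": {
  "ticks": [
    {"trans":[0.005,-0.001,0]},
    {"trans":[0.0098,-0.0021,0]},
    {"trans":[0.0098,-0.0021,0]},
    {"trans":[0.0098,-0.0021,0]},
    {"trans":[0.0098,-0.0021,0]},
    {"trans":[0.0098,-0.0021,0]}
  ],
  "only": "pos|ft"
}}

```text
position: [0.549, 0.0936, 0.0268]
ft_force: [-6.0, -0.4, 1.1]
```

{"api": "nudge_tcp", "payload": {
  "ticks": [
    {"trans":[0.0098,-0.0021,0]},
    {"trans":[0.0098,-0.0021,0]},
    {"trans":[0.0098,-0.0021,0]},
    {"trans":[0.0098,-0.0021,0]},
    {"trans":[0.0098,-0.0021,0]}
  ],
  "only": "pos|ft"
}}

```text
position: [0.5991, 0.0913, 0.0266]
ft_force: [-5.6, 1.0, 1.3]
```

{"api": "nudge_tcp", "payload": {
  "ticks": [
    {"trans":[0.0098,-0.0021,0]},
    {"trans":[0.0098,-0.0021,0]},
    {"trans":[0.0098,-0.0021,0]}
  ],
  "only": "pos|ft"
}}

```text
position: [0.6292, 0.0899, 0.0265]
ft_force: [-5.2, 0.4, 1.4]
```

{"api": "nudge_tcp", "payload": {
  "ticks": [
    {"trans":[0.0098,-0.0021,0]},
    {"trans":[0.0098,-0.0021,0]},
    {"trans":[0.0098,-0.0021,0]}
  ],
  "only": "pos|ft"
}}

```text
position: [0.6593, 0.0885, 0.0264]
ft_force: [-5.6, 0.3, 1.5]
```

{"api": "nudge_tcp", "payload": {
  "ticks": [
    {},
    {}
  ],
  "only": "pos|ft"
}}

```text
position: [0.6631, 0.0882, 0.0271]
ft_force: [-0.2, -0.2, -1.2]
```

The drag is about 5.6 N, against under 1 N for the right holder. So the left holder has the rough stone and the right one is polished. I'll set this one down past the line, then lift and carry it.

{"api": "nudge_tcp", "payload": {
  "ticks": [
    {"trans":[0,0,0.002]},
    {"trans":[0,0,0.0015]},
    {},
    {},
    {}
  ],
  "force": 35,
  "only": "pos|ft"
}}

```text
position: [0.6631, 0.0882, 0.0251]
ft_force: [-2.9, -0.0, 6.0]
```

{"api": "nudge_tcp", "payload": {
  "ticks": [
    {"trans":[0,0,-0.004]},
    {"trans":[0,0,-0.008]},
    {"trans":[0,0,-0.015]},
    {"trans":[0,0,-0.03]},
    {"trans":[0,0,-0.03]},
    {"trans":[0,0,-0.03]},
    {"trans":[0,0,-0.02]},
    {},
    {}
  ]
}}

```text
time: 11.1
position: [0.6629, 0.0882, 0.161]
tool_rot: [0.992, -0.129, 0.0, -0.0]
ft_force: [0.3, 0.0, -8.9]
grip_width: 0.0659
grip_force: 35.0
```

```bash
python3 -c "
from h import *
go(.497,-.3355,.155,.205)"
```

```text
t 11.1 delta tool [-0.0522  0.452   0.006 ] turn -0.4632 psi -0.2582 pos [0.6629 0.0882 0.161 ] F [ 0.29  0.02 -8.85] M [ 0.047  0.055 -0.024]
```

{"api": "nudge_tcp", "payload": {
  "ticks": [
    {"trans":[-0.0037,0.018,0]},
    {"trans":[-0.0037,0.031,0]},
    {"trans":[-0.0037,0.031,0]},
    {"trans":[-0.0037,0.031,0]},
    {"trans":[-0.0037,0.031,0]},
    {"trans":[-0.0037,0.031,0]},
    {"trans":[-0.0037,0.031,0]},
    {"trans":[-0.0037,0.031,0]},
    {"trans":[-0.0037,0.031,0]},
    {"trans":[-0.0037,0.031,0]},
    {"trans":[-0.0037,0.031,0]},
    {"trans":[-0.0037,0.031,0]},
    {"trans":[-0.0037,0.031,0]},
    {"trans":[-0.0037,0.031,0]},
    {"trans":[0,0.031,0]},
    {},
    {}
  ],
  "only": "pos|ft"
}}

```text
position: [0.4956, -0.3365, 0.1582]
ft_force: [-0.1, 0.5, -8.6]
```

{"api": "nudge_tcp", "payload": {
  "ticks": [
    {"twist":-0.0926},
    {"twist":-0.0926},
    {"twist":-0.0926},
    {"twist":-0.0926},
    {"twist":-0.0926},
    {},
    {}
  ],
  "only": "pos|ft"
}}

```text
position: [0.4968, -0.3335, 0.1594]
ft_force: [0.6, -0.5, -8.3]
```

```bash
python3 -c "
from h import *
go(.497,-.3355,.105,.205)
c=viewer.camera('wrist');cv2.imwrite('pics/w2.png',c['img'][:,:,::-1])"
```

```text
t 13.1 delta tool [-0.0001  0.0022  0.0544] turn -0.0015 psi 0.2035 pos [ 0.4968 -0.3335  0.1594] F [ 0.62 -0.54 -8.32] M [-0.009 -0.04  -0.005]
```

View pics/w2.png

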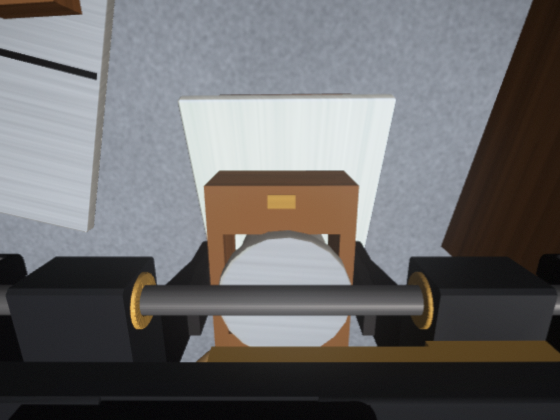

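The held holder is square to the rest. The face's upper corners are at (181,99) and (394,97), which I'll use to check the rest's pose.

```bash
python3 -c "
from h import *
c=viewer.camera('wrist')
p=cast(c,[[181,99],[394,97]],.1018);print(p,np.hypot(*(p[0]-p[1])[:2]));d=p[0]-p[1];yaw=np.arctan2(-d[0],d[1]);print('yaw',yaw)
print('centre',p.mean(0)[:2]-.085*np.cos(np.radians(22))*np.array([np.cos(yaw),np.sin(yaw)]))
q=cast(c,[[207,187],[357,187]],.1594+.0187-.028+.036);print('sleeve upper front top edge',q, 'axis',q.mean(0)[:2]-.048*np.array([np.cos(yaw),np.sin(yaw)]))
"
```

```text
[[ 0.56653547 -0.25475122  0.1018    ]
 [ 0.59493838 -0.38674632  0.1018    ]] 0.13501641153295155
yaw 0.211949693938234
centre [ 0.50368987 -0.33732787]
sleeve upper front top edge [[ 0.53687108 -0.29404572  0.1861    ]
 [ 0.54966672 -0.35601804  0.1861    ]] axis [ 0.49634301 -0.33512946]
```

{"api": "nudge_tcp", "payload": {
  "ticks": [
    {"trans":[0.001,0.003,0.015]},
    {"trans":[0,0,0.015]},
    {"trans":[0,0,0.012]},
    {"trans":[0,0,0.008]},
    {"trans":[0,0,0.004]},
    {},
    {}
  ],
  "force": 25,
  "only": "pos|ft"
}}

```text
position: [0.4993, -0.3384, 0.1073]
ft_force: [0.8, 0.5, -7.8]
```

{"api": "nudge_tcp", "payload": {
  "ticks": [
    {"trans":[0,0,0.003]},
    {"trans":[0,0,0.003]},
    {"trans":[0,0,0.002]},
    {}
  ],
  "only": "pos|ft"
}}

```text
position: [0.4989, -0.3381, 0.099]
ft_force: [-0.9, 0.5, -8.0]
```

```bash
python3 -c "
from h import *
go(.498,-.3365,.0973,.205)"
```

```text
t 14.12 delta tool [-0.0006 -0.0018  0.0017] turn -0.0002 psi 0.2048 pos [ 0.4989 -0.3381  0.099 ] F [-0.88  0.52 -8.02] M [ 0.062  0.038 -0.005]
```

{"api": "nudge_tcp", "payload": {
  "ticks": [
    {"trans":[0,-0.001,0.002]},
    {"trans":[0,0,0.002]},
    {"trans":[-0.0005,0,0.002]},
    {}
  ],
  "only": "pos|ft|grip"
}}

```text
position: [0.498, -0.3381, 0.0938]
ft_force: [-4.9, -0.8, -0.7]
grip_width: 0.0657
grip_force: 25.0
```

{"api": "nudge_tcp", "payload": {
  "ticks": [
    {"trans":[-0.0007,0,0.002]},
    {"trans":[-0.0007,0,0.002]},
    {}
  ],
  "only": "pos|ft"
}}

```text
position: [0.4969, -0.3382, 0.0894]
ft_force: [-4.0, -1.1, 1.3]
```

```bash
python3 -c "
from h import *
go(.492,-.338,.0773,.205)"
```

```text
t 14.7 delta tool [-0.0047 -0.0012  0.0121] turn -0.0004 psi 0.2046 pos [ 0.4969 -0.3382  0.0894] F [-4.02 -1.08  1.34] M [-0.269  0.611  0.045]
```

{"api": "nudge_tcp", "payload": {
  "ticks": [
    {"trans":[-0.0008,0,0.002]},
    {"trans":[-0.0008,0,0.002]},
    {"trans":[-0.0008,0,0.002]},
    {}
  ],
  "force": 20,
  "only": "pos|ft"
}}

```text
position: [0.4939, -0.3384, 0.083]
ft_force: [-4.9, -1.9, -0.3]
```

{"api": "nudge_tcp", "payload": {
  "ticks": [
    {"trans":[-0.0008,0,0.002]},
    {"trans":[-0.0008,0,0.0015]},
    {}
  ],
  "only": "pos|ft"
}}

```text
position: [0.4934, -0.3387, 0.0801]
ft_force: [-2.9, 0.1, 2.6]
```

```bash
python3 -c "
from h import *
go(.492,-.338,.0773,.205)
c=viewer.camera('scene');cv2.imwrite('pics/s2.png',cv2.resize(c['img'][120:260,60:260,::-1],None,fx=3,fy=3,interpolation=2))"
```

```text
t 15.28 delta tool [-0.0012 -0.001   0.0028] turn -0.0003 psi 0.2047 pos [ 0.4934 -0.3387  0.0801] F [-2.87  0.1   2.62] M [-0.015  0.468  0.068]
```

View pics/s2.png

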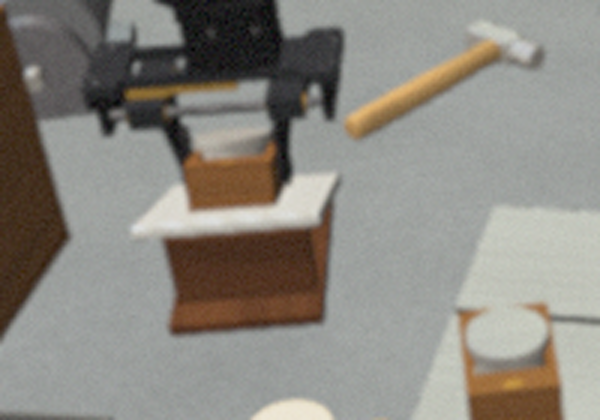

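The holder is pivoting between the pads onto the face, with the gripper clear of the box. I'll press gently until it is seated.

{"api": "nudge_tcp", "payload": {
  "ticks": [
    {"trans":[-0.0006,0,0.0015]},
    {"trans":[-0.0006,0,0.0015]},
    {},
    {}
  ],
  "force": 15,
  "only": "pos|ft"
}}

```text
position: [0.4932, -0.339, 0.0771]
ft_force: [-0.2, 0.2, 3.9]
```

{"api": "nudge_tcp", "payload": {
  "ticks": [
    {"trans":[0,0,0.001]},
    {"trans":[0,0,0.001]},
    {},
    {}
  ],
  "only": "pos|ft"
}}

```text
position: [0.4932, -0.339, 0.0771]
ft_force: [-2.3, 2.6, 15.7]
```

```bash
python3 -c "
from h import *
go(.492,-.338,.0773,.205)"
```

```text
t 16.0 delta tool [-0.001  -0.0012 -0.0002] turn -0.0004 psi 0.2046 pos [ 0.4932 -0.339   0.0771] F [-2.34  2.55 15.68] M [0.869 0.326 0.046]
```

{"api": "nudge_tcp", "payload": {
  "ticks": [
    {"trans":[0,0,-0.0015]},
    {},
    {}
  ],
  "force": 6,
  "only": "pos|ft"
}}

```text
position: [0.4932, -0.3392, 0.077]
ft_force: [0.5, 1.0, 6.2]
```

{"api": "nudge_tcp", "payload": {
  "ticks": [
    {},
    {},
    {},
    {},
    {}
  ],
  "jaw": 0.087,
  "only": "pos|ft|grip"
}}

```text
position: [0.4917, -0.3387, 0.0757]
ft_force: [0.2, 0.4, -0.8]
grip_width: 0.0854
grip_force: 0.0
```

{"api": "nudge_tcp", "payload": {
  "ticks": [
    {"trans":[0,0,-0.005]},
    {"trans":[0,0,-0.01]},
    {"trans":[0,0,-0.02]},
    {"trans":[0,0,-0.03]},
    {"trans":[0,0,-0.03]},
    {"trans":[0,0,-0.03]},
    {"trans":[0,0,-0.02]},
    {}
  ],
  "only": "pos|ft"
}}

```text
position: [0.4945, -0.3411, 0.2277]
ft_force: [0.1, -0.4, 1.2]
```

```bash
python3 -c "
from h import *
go(.652,-.0965,.12,.251)
c=viewer.camera('wrist');cv2.imwrite('pics/w3.png',c['img'][:,:,::-1])"
```

```text
t 17.33 delta tool [ 0.2033 -0.2085  0.107 ] turn -0.046 psi 0.205 pos [ 0.4945 -0.3411  0.2277] F [ 0.07 -0.35  1.21] M [-0.024  0.009 -0.033]
```

View pics/w3.png

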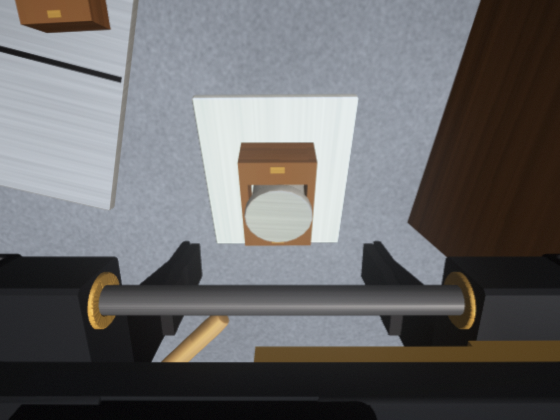

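The holder rests on the face. I'll measure its upslope bottom edge, (240,144) to (315,143), against the face's corners.

```bash
python3 -c "
from h import *
c=viewer.camera('wrist')
n0=np.radians(22);yaw=.208;ez=np.array([-np.sin(n0)*np.cos(yaw),-np.sin(n0)*np.sin(yaw),np.cos(n0)]);ex=np.array([np.cos(n0)*np.cos(yaw),np.cos(n0)*np.sin(yaw),np.sin(n0)]);ey=np.cross(ez,ex);C=np.array([.502,-.336,.07])
px=[[194,97],[357,97],[218,243],[340,243],[240,144],[315,143]]
a=cast(c,px,0.);d=a-c['xyz'];P=c['xyz']+d*(((C-c['xyz'])@ez)/(d@ez))[:,None]
print(np.c_[(P-C)@ex,(P-C)@ey].round(4))
top=C+.036*ez; px=[[239,162],[316,162]]
a=cast(c,px,0.);d=a-c['xyz'];P=c['xyz']+d*(((top-c['xyz'])@ez)/(d@ez))[:,None];print(np.c_[(P-C)@ex,(P-C)@ey].round(4))
"
```

```text
[[ 0.0847  0.068 ]
 [ 0.0842 -0.0661]
 [-0.0837  0.0685]
 [-0.0849 -0.0707]
 [ 0.0416  0.0336]
 [ 0.0422 -0.0341]]
[[ 0.0443  0.031 ]
 [ 0.044  -0.0316]]
```

The face corners fit to about 2 mm. The holder is flat, centred across the slope and 5 mm low along it, which is good enough. Next is the polished one.

{"api": "nudge_tcp", "payload": {
  "ticks": [
    {"trans":[0.0254,-0.0261,0]},
    {"trans":[0.0254,-0.0261,0]},
    {"trans":[0.0254,-0.0261,0]},
    {"trans":[0.0254,-0.0261,0]},
    {"trans":[0.0254,-0.0261,0]},
    {"trans":[0.0254,-0.0261,0]},
    {"trans":[0.0254,-0.0261,0],"twist":-0.023},
    {"trans":[0.0254,-0.0261,0],"twist":-0.023},
    {"trans":[0,0,0.03]},
    {"trans":[0,0,0.035]},
    {"trans":[0,0,0.035]},
    {"trans":[0,0,0.02]},
    {},
    {}
  ],
  "only": "pos|ft"
}}

```text
position: [0.646, -0.092, 0.0988]
ft_force: [-0.4, -0.5, 0.6]
```

```bash
python3 -c "
from h import *
go(.652,-.0965,.023,.251)
c=viewer.camera('wrist');im=c['img'];m=cv2.inRange(cv2.cvtColor(im,cv2.COLOR_RGB2HSV),(18,130,120),(32,255,255));m[240:]=0
n,_,s,ce=cv2.connectedComponentsWithStats(m)
print([(s[i].tolist(),cast(c,ce[i],.051).round(4).tolist()) for i in range(1,n) if s[i][4]>30])"
```

```text
t 18.6 delta tool [0.0051 0.0061 0.0758] turn -0.0003 psi 0.2507 pos [ 0.646  -0.092   0.0988] F [-0.36 -0.51  0.62] M [-0.033 -0.004  0.012]
[([282, 158, 18, 9, 161], [[0.6915, -0.0866, 0.051]]), ([130, 162, 33, 30, 704], [[0.6588, 0.0012, 0.051]])]
```

{"api": "nudge_tcp", "payload": {
  "ticks": [
    {"trans":[0.0051,0.0061,0.01]},
    {"trans":[0,0,0.025]},
    {"trans":[0,0,0.025]},
    {"trans":[0,0,0.012]},
    {"trans":[0,0,0.003]},
    {},
    {}
  ],
  "only": "pos|ft"
}}

```text
position: [0.6554, -0.0977, 0.0275]
ft_force: [0.3, 0.2, -0.0]
```

{"api": "nudge_tcp", "payload": {
  "ticks": [
    {},
    {},
    {},
    {},
    {}
  ],
  "jaw": 0.055,
  "force": 35,
  "only": "pos|ft|grip"
}}

```text
position: [0.6546, -0.0971, 0.027]
ft_force: [-0.5, 0.6, 3.8]
grip_width: 0.0656
grip_force: 35.0
```

{"api": "nudge_tcp", "payload": {
  "ticks": [
    {"trans":[0,0,-0.004]},
    {"trans":[0,0,-0.008]},
    {"trans":[0,0,-0.02]},
    {"trans":[0,0,-0.03]},
    {"trans":[0,0,-0.03]},
    {"trans":[0,0,-0.01]},
    {},
    {}
  ],
  "only": "pos|ft|grip"
}}

```text
position: [0.6532, -0.097, 0.1273]
ft_force: [0.2, -0.4, -8.6]
grip_width: 0.0662
grip_force: 35.0
```

```bash
python3 -c "
from h import *
go(.4978,.3456,.12,0.003)"
```

```text
t 20.32 delta tool [-0.0407 -0.4673  0.0078] turn 0.2478 psi 0.2508 pos [ 0.6532 -0.097   0.1273] F [ 0.21 -0.36 -8.59] M [0.004 0.046 0.018]
```

{"api": "nudge_tcp", "payload": {
  "ticks": [
    {"trans":[-0.0029,-0.018,0]},
    {"trans":[-0.0029,-0.032,0]},
    {"trans":[-0.0029,-0.032,0]},
    {"trans":[-0.0029,-0.032,0]},
    {"trans":[-0.0029,-0.032,0]},
    {"trans":[-0.0029,-0.032,0]},
    {"trans":[-0.0029,-0.032,0]},
    {"trans":[-0.0029,-0.032,0]},
    {"trans":[-0.0029,-0.032,0]},
    {"trans":[-0.0029,-0.032,0]},
    {"trans":[-0.0029,-0.032,0]},
    {"trans":[-0.0029,-0.032,0]},
    {"trans":[-0.0029,-0.032,0]},
    {"trans":[-0.0029,-0.032,0]},
    {"trans":[0,-0.032,0]},
    {"twist":0.12},
    {"twist":0.12},
    {},
    {}
  ],
  "only": "pos|ft"
}}

```text
position: [0.4974, 0.3434, 0.1259]
ft_force: [0.3, -0.2, -8.5]
```

```bash
python3 -c "
from h import *
go(.4978,.3456,.02,0.003)"
```

```text
t 21.9 delta tool [ 0.0009 -0.0025  0.1059] turn 0.0112 psi 0.0142 pos [0.4974 0.3434 0.1259] F [ 0.28 -0.18 -8.47] M [-0.007 -0.033  0.012]
```

{"api": "nudge_tcp", "payload": {
  "ticks": [
    {"trans":[0.0009,-0.002,0.015]},
    {"trans":[0,0,0.025]},
    {"trans":[0,0,0.025]},
    {"trans":[0,0,0.015]},
    {"trans":[0,0,0.008]},
    {"trans":[0,0,0.005]},
    {"trans":[0,0,0.004]},
    {"trans":[0,0,0.003]},
    {"trans":[0,0,0.003]},
    {},
    {}
  ],
  "only": "pos|ft"
}}

```text
position: [0.5008, 0.3465, 0.0261]
ft_force: [1.1, -0.6, -8.3]
```

{"api": "nudge_tcp", "payload": {
  "ticks": [
    {"trans":[0,0,0.0015]},
    {"trans":[0,0,0.0015]},
    {},
    {}
  ],
  "only": "pos|ft"
}}

```text
position: [0.5007, 0.3464, 0.023]
ft_force: [-0.1, -0.5, -1.1]
```

{"api": "nudge_tcp", "payload": {
  "ticks": [
    {"trans":[0,0,0.0015]},
    {"trans":[0,0,0.0015]},
    {},
    {}
  ],
  "only": "pos|ft"
}}

```text
position: [0.5006, 0.3463, 0.02]
ft_force: [-1.0, 0.1, 3.9]
```

{"api": "nudge_tcp", "payload": {
  "ticks": [
    {"trans":[0,0,0.0005]},
    {"trans":[0,0,0.0005]},
    {},
    {}
  ],
  "only": "pos|ft"
}}

```text
position: [0.5006, 0.3463, 0.0199]
ft_force: [-2.4, -0.9, 11.0]
```

Seated. I'll release, retreat upward and check everything.

{"api": "nudge_tcp", "payload": {
  "ticks": [
    {"trans":[0,0,-0.0008]},
    {},
    {},
    {},
    {},
    {},
    {"trans":[0,0,-0.005]},
    {"trans":[0,0,-0.015]},
    {"trans":[0,0,-0.03]},
    {"trans":[0,0,-0.04]},
    {"trans":[0,0,-0.04]},
    {"trans":[0,0,-0.04]},
    {"trans":[0,0,-0.04]},
    {"trans":[-0.03,0,0]},
    {"trans":[-0.03,0,0]},
    {"trans":[-0.03,0,0]},
    {},
    {}
  ],
  "jaw": 0.087
}}

```text
time: 25.32
position: [0.4084, 0.345, 0.2296]
tool_rot: [1.0, 0.006, -0.0, 0.0]
ft_force: [0.6, 0.5, -0.3]
grip_width: 0.087
grip_force: 0.0
```

```bash
python3 -c "
from h import *
c=viewer.camera('top');t=c['img'];s=viewer.camera('scene')['img']
cv2.imwrite('pics/f.png',np.vstack([t[110:330,:],s[120:340,:]])[:,:,::-1])"
```

```text
(no output)
```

View pics/f.png

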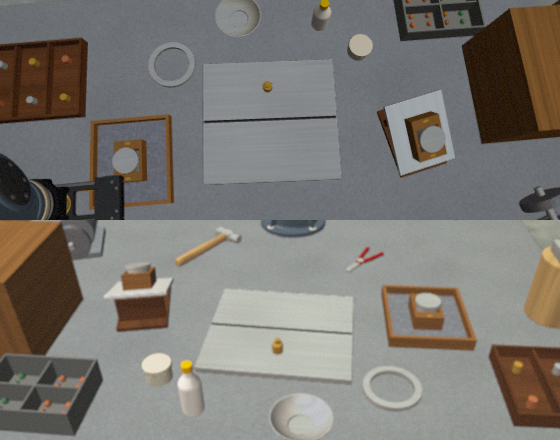

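Both holders stand in place: the rough one on the rest at about (427,137), the polished one in the tray at about (130,160). The weight, pot and ring look unmoved. Before handing in, I'll check that the rough one isn't creeping.

```bash
python3 -c "
from h import *
c=viewer.camera('top');hsv=cv2.cvtColor(c['img'],cv2.COLOR_RGB2HSV)
n0=np.radians(22);yaw=.208;ez=np.array([-np.sin(n0)*np.cos(yaw),-np.sin(n0)*np.sin(yaw),np.cos(n0)]);ex=np.array([np.cos(n0)*np.cos(yaw),np.cos(n0)*np.sin(yaw),np.sin(n0)]);ey=np.cross(ez,ex);C=np.array([.502,-.336,.07])
def rect(x0,x1,y0,y1,f):
    m=np.zeros(hsv.shape[:2],np.uint8);m[y0:y1,x0:x1]=cv2.inRange(hsv,(5,110,60),(22,255,255))[y0:y1,x0:x1]
    k=max(cv2.findContours(cv2.morphologyEx(m,cv2.MORPH_CLOSE,np.ones((5,5))),0,1)[0],key=cv2.contourArea)[:,0]
    print(cv2.boundingRect(k),cv2.minAreaRect(f(k).astype(np.float32)))
def F(k):
    d=cast(c,k,0.)-c['xyz'];P=c['xyz']+d*(((C+.036*ez-c['xyz'])@ez)/(d@ez))[:,None];return np.c_[(P-C)@ex,(P-C)@ey]
rect(404,450,212,276,F)
rect(105,155,240,300,lambda k:cast(c,k,.044)[:,:2])
w=cv2.inRange(hsv,(18,130,90),(32,255,255))[180:215,250:285];print('weight px',np.argwhere(w).mean(0)[::-1]+[250,180])
"
```

```text
(405, 222, 42, 50) ((0.0028962865471839905, 0.006110060960054398), (0.10460450500249863, 0.07550351321697235), 0.39432311058044434)
(114, 250, 33, 42) ((0.49646928906440735, 0.3419278860092163), (0.09511636197566986, 0.07499413937330246), 0.6593606472015381)
weight px [267.16393443 195.72131148]
```

```bash
python3 -c "
from h import *
print(robot.hand_in())"
```

```text
the job is handed in; nothing more can be done
None
```

The job is handed in at about 25 s: the rough holder (the left one, about 5.6 N drag) lies flat and within about 5 mm of centre on the sloped rest, the polished one (under 1 N) stands near the middle of the tray, and the weight, pot and ring look unmoved in the final pictures.

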